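# Seal the welding dry box: lid home, then four clips crosswise

## Robot

A 6-joint arm with a two-finger parallel gripper is mounted at the origin on the work surface. World frame = base frame: x ahead of the robot, y to its left, z up, the work surface at z = 0. Lengths are in mm, angles in rad, forces in N, time in s.
With the tool pointing down it reaches from about 375 to 750 mm from the base axis. Payload 9 kg.
Tool frame: the origin (TCP) lies midway between the tips of the shut fingers; the grasp point (between the pads) lies 19 mm behind it; z points along the fingers, y is the line along which they close (so a half turn about z gives the same grasp; the last joint's range is limited). The gripper opens to 85 mm and grips with 20 to 120 N. Pads are 22 mm wide; open, the fingers measure 114 mm over their backs; the gripper's body (76 mm by 85 mm) begins 54 mm behind the grasp point. The pads swing forward as they close: fully open they stand 13 mm farther back than shut.
Start: joints at [0.964, 0.104, 0.097, 1.564, 0, 1.353], TCP at [227.454, 555.249, 231.331] pointing down, gripper open.
Joint ranges: [-2.99, 2.99], [-0.84, 1.86], [-1.1, 1.16], [-1.84, 2.11], [-1.51, 1.56], [-3.14, 3.14]. Speed limits (rad/s): [2.22, 2.22, 2.57, 3.14, 3.14, 3.14].

## Interface

Orientations are given as [roll, pitch, yaw] about the fixed x, y, z axes, in that order (R = Rz(yaw) Ry(pitch) Rx(roll)).
In Python, from bench import movep, move_linear, movej, grip, pause, ik, get_obs, capture, get_calibration, PlanningError, hand_in gives the robot as it stands. Calls block until the motion is done:
- movep(position, orientation): joint-space move of the TCP to a pose.
- move_linear(position, rate=150, attitude=None): straight line of the TCP; attitude=None keeps the orientation; rate is the mean speed in mm/s.
- movej(angles): joint-space move.
- grip(opening): opening from 0.0 (shut) to 1.0 (fully open); the grip force is fixed at half the most; returns when the fingers have stopped.
- pause(seconds).
- ik(position, orientation): joint angles nearest the present ones, or None.
- get_obs(): the state.
- capture(name): name is "side" or "top" or "wrist"; returns the picture (384x512x3 uint8, red, green, blue); there is no depth.
- get_calibration(name): a dict with "fx", "fy", "cx", "cy" (pixels), "origin" and "orientation" of the camera in the world; the wrist camera has in their place "hand_eye" (4x4, takes a point from camera to tool coordinates, whose origin is the TCP and whose axes are the flange's). Camera axes: x right, y down, z forward; pixel columns grow to the right and rows downward; lengths in mm; the calibration is good to about 2 mm. The wrist camera is an equidistant fisheye: a pixel r from the principal point sees the ray r / f radians off the axis. A picture is of the moment at which its call begins: read the wrist's pose just before it. get_calibration takes no time and is no camera call.
A pose or a line that the arm cannot do raises PlanningError and nothing moves.
- hand_in(): hands the job in; it is judged then, once.
The state is a dict: "t": time; "joints": joint angles; "qd": joint speeds; "joint_torque": joint torques, N m; "eef_pos": TCP position; "eef_rot": TCP orientation; "contact_force": force on the tool from outside, world axes, zero at the start; "torque": the same for the moment, N m; "width": opening from 0.0 (shut) to 1.0 (fully open); "grasp_force": force on a finger pad.
Only numpy, scipy, OpenCV 4.12 (cv2) and the standard library are available. Lean on these libraries where they do the work, as an engineer would, in place of code of your own. Each camera call takes 0.05 s, during which the arm holds its last target. There are 200 camera calls.

## Task

Push the lid of the black consumables box fully home on its seal while all its clips are still up, then snap its four clips fully shut one at a time in cross order: the red one first, then the one at the diagonally opposite corner, then the other two, whichever you like first. Press gently, never with more than 25 N (about 2.5 kg), and do not disturb the other things on the bench.

Things in the scene. Friction and masses are not known exactly. Their poses are not given: they have to be found in the camera images.
- dry_box: Black plastic box for welding consumables, 210 mm (its x) by 150 mm (its y) by 75 mm high to its rim; origin at the centre of its underside (30 to 40 mm above the table), z up. Grey lid on it; four clips along its two long sides, 65 mm either side of the middle. Its weight varies a little.
- pad: Blue foam pad, 250 x 200 mm, stuck to the table under the box; origin under its centre, at the table. Its loft of 0 to 10 mm (differs each time) is crushed for good by the first push of 3 to 7 N; after that the foam is 30 mm high and springs 1 mm per 2 N: the box sinks straight down under a push and rises again when let go. Where a press ends must be felt.
- lid (a joint): How far the grey lid stands above its home position on the seal (m): 0 = fully home, starts at 0.004 to 0.008. It slides straight down; the tight seal resists with 11 to 13 N all the way, then it meets a firm stop. It stays where it is left.
- lid_top (a point): Centre of the flat top of the black round knob (40 mm across, 18 mm high) in the middle of the lid (grey plate, 204 x 132 x 8 mm with a thinner edge): the place to push the lid down. With the lid home the knob's top is 101 mm and the plate's top 83 mm above the box's underside.
- clip_a (a joint): The RED clip, where the closing begins, at the box's (-x,-y) corner. Lever 34 mm wide, 5 mm thick. Joint (rad): 0 = shut, flat over the lid's rim; up to 1.1 = standing; starts at 0.5 to 0.8. Below 0.18 a spring pushes it back up, hardest at 0.13 (8 to 10 N pressing 40 mm from the hinge, 11 to 14 N at 28 mm; clips differ); below 0.05 it snaps to 0 and stays.
- clip_a_tip (a point): Middle of the free end of clip_a, on its upper face, 48 mm from the hinge (turns with the clip; its y points from the hinge to the free end).
- clip_a_hinge (a point): Middle of the hinge axis of clip_a, 87.5 mm above the box's underside, 79 mm from its middle line. Shut, the clip reaches from here 48 mm along the box's +y, its upper face 2.5 mm above this point. A blunt finger coming straight down 25 to 30 mm inwards of the hinge meets it at every angle.
- clip_b (a joint): Yellow clip, on the same long side as the red one, at the box's (+x,-y) corner. Lever 34 mm wide, 5 mm thick. Joint (rad): 0 = shut, flat over the lid's rim; up to 1.1 = standing; starts at 0.5 to 0.8. Below 0.18 a spring pushes it back up, hardest at 0.13 (8 to 10 N pressing 40 mm from the hinge, 11 to 14 N at 28 mm; clips differ); below 0.05 it snaps to 0 and stays.
- clip_b_tip (a point): Middle of the free end of clip_b, on its upper face, 48 mm from the hinge (turns with the clip; its y points from the hinge to the free end).
- clip_b_hinge (a point): Middle of the hinge axis of clip_b, 87.5 mm above the box's underside, 79 mm from its middle line. Shut, the clip reaches from here 48 mm along the box's +y, its upper face 2.5 mm above this point. A blunt finger coming straight down 25 to 30 mm inwards of the hinge meets it at every angle.
- clip_c (a joint): Yellow clip diagonally opposite the red one, at the box's (+x,+y) corner. Lever 34 mm wide, 5 mm thick. Joint (rad): 0 = shut, flat over the lid's rim; up to 1.1 = standing; starts at 0.5 to 0.8. Below 0.18 a spring pushes it back up, hardest at 0.13 (8 to 10 N pressing 40 mm from the hinge, 11 to 14 N at 28 mm; clips differ); below 0.05 it snaps to 0 and stays.
- clip_c_tip (a point): Middle of the free end of clip_c, on its upper face, 48 mm from the hinge (turns with the clip; its y points from the hinge to the free end).
- clip_c_hinge (a point): Middle of the hinge axis of clip_c, 87.5 mm above the box's underside, 79 mm from its middle line. Shut, the clip reaches from here 48 mm along the box's -y, its upper face 2.5 mm above this point. A blunt finger coming straight down 25 to 30 mm inwards of the hinge meets it at every angle.
- clip_d (a joint): Yellow clip at the box's (-x,+y) corner, diagonally opposite clip_b. Lever 34 mm wide, 5 mm thick. Joint (rad): 0 = shut, flat over the lid's rim; up to 1.1 = standing; starts at 0.5 to 0.8. Below 0.18 a spring pushes it back up, hardest at 0.13 (8 to 10 N pressing 40 mm from the hinge, 11 to 14 N at 28 mm; clips differ); below 0.05 it snaps to 0 and stays.
- clip_d_tip (a point): Middle of the free end of clip_d, on its upper face, 48 mm from the hinge (turns with the clip; its y points from the hinge to the free end).
- clip_d_hinge (a point): Middle of the hinge axis of clip_d, 87.5 mm above the box's underside, 79 mm from its middle line. Shut, the clip reaches from here 48 mm along the box's -y, its upper face 2.5 mm above this point. A blunt finger coming straight down 25 to 30 mm inwards of the hinge meets it at every angle.
- tin: Closed can, 56 mm across, 70 mm high, beside the box; origin under its centre. Leave alone.
- magnet: Flat red welding magnet with a steel edge, 74 x 76 x 18 mm, lying beside the box; origin under its centre. Leave alone.
- tube_long: Aluminium box section 220 x 60 x 50 mm, lying along its x; origin under its centre. Leave alone.
- tube_short: Aluminium box section 120 x 80 x 60 mm, lying along its x; origin under its centre. Leave alone.
- pipe: Short steel pipe standing on end, 90 mm across, 90 mm high; origin under its centre. Leave alone.
- wire_brush: Brush lying along its x. Leave alone.

How it is judged:
By the outcome, as a careful person would: the job done as asked, in the order asked, and still so for the second after the job is handed in, with the robot touching nothing.
It also fails if it takes over 61 s, if anything falls off the work surface, if the arm or the gripper's body presses on something with over 40 N, if the wrist force passes 120 N, or if a joint passes its speed limit or range.

## Working session

There is one attempt and no reset: what is moved stays moved. The work goes in short steps, each a Python script; the robot and the scene stay as the last script left them, time stands still between calls to the robot, and variables do not carry over. Pictures are saved under pics/ and viewed, at most 10 in all, crops included, and the job is handed in when it is done.

```bash
mkdir -p pics
python3 - <<'E'
from bench import *
import cv2
o=get_obs();print(o)
for n in("top","side"):
    cv2.imwrite(f"pics/{n}0.png",capture(n)[:,:,::-1]);print(n,get_calibration(n))
print(get_calibration("wrist"))
E
```

```text
{'t': 0.0, 'joints': array([9.64327470e-01, 1.04689409e-01, 9.64550030e-02, 1.56390091e+00,
       1.15834315e-05, 1.35306788e+00]), 'qd': array([ 1.29213024e-05,  7.42292631e-04,  4.37635126e-04, -1.39602651e-04,
       -1.09973371e-03, -9.95884831e-04]), 'joint_torque': array([-1.27493126e-04, -5.56930697e+01,  5.03649688e+01,  1.72462792e-02,
       -3.12170177e-04, -2.36972545e-05]), 'eef_pos': array([227.22064096, 554.94703344, 230.52026761]), 'eef_rot': array([-3.14028778e+00, -3.00548637e-04,  2.75285204e+00]), 'contact_force': array([ 0.36838262, -0.57850768, -0.11156533]), 'torque': array([0.00382247, 0.01089737, 0.05201065]), 'grasp_force': 0.0, 'width': 0.9965555548434913}
top {'fx': 468.5549765397457, 'fy': 468.5549765397457, 'cx': 258.3600324403889, 'cy': 189.98368744727537, 'origin': array([ 361.24573838,   31.21550011, 1502.3913429 ]), 'orientation': array([-2.99361885e+00,  4.41680307e-04, -1.57152333e+00])}
side {'fx': 420.2069001290176, 'fy': 420.2069001290176, 'cx': 249.75120232228267, 'cy': 195.48887638436665, 'origin': array([  484.06135568, -1218.05800262,   930.26662693]), 'orientation': array([-2.15079017,  0.00796628, -0.09027912])}
{'fx': 297.3186396354542, 'fy': 297.3186396354542, 'cx': 254.08659529580666, 'cy': 188.59434911856366, 'hand_eye': array([[-9.30905828e-04, -9.51589243e-01, -3.07371186e-01,
         7.87678326e+01],
       [ 9.99999466e-01, -1.02388107e-03,  1.41226264e-04,
        -3.70405701e-01],
       [-4.49100933e-04, -3.07370890e-01,  9.51589688e-01,
        -1.42229636e+02],
       [ 0.00000000e+00,  0.00000000e+00,  0.00000000e+00,
         1.00000000e+00]])}
```

View pics/top0.png

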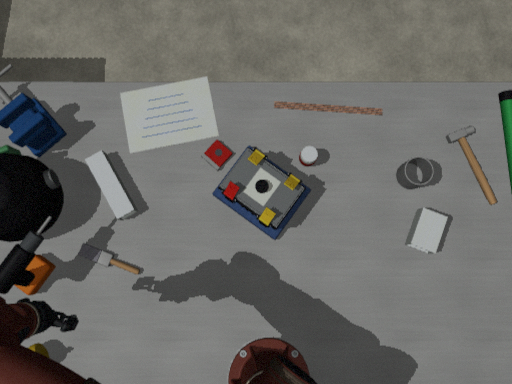

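View pics/side0.png

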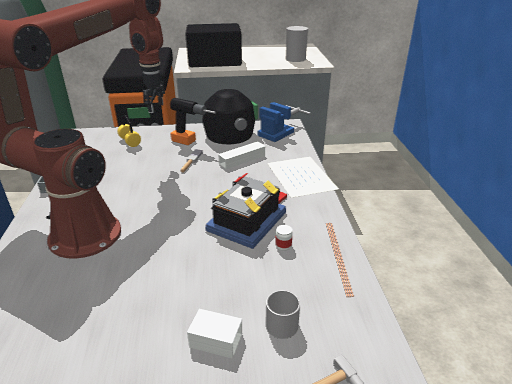

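The top view shows the box with its knob at about (262,186). The red clip is at (231,190) and the yellow clips are at (267,216) = b, (292,182) = c and (257,157) = d. I'll take a rough position from this, then look again with the wrist camera.

```bash
cat > h.py <<'E'
from bench import *
import cv2,numpy as np
from scipy.spatial.transform import Rotation as R
def rot(e): return R.from_euler('xyz',e).as_matrix()
def ray(n,uv,o=None):
    c=get_calibration(n); d=(np.array(uv,float)-[c['cx'],c['cy']])/c['fx']
    if n!='wrist': return c['origin'],rot(c['orientation'])@[*d,1]
    r=np.hypot(*d); v=np.array([*(d*np.sinc(r/np.pi)/max(r,1e-9)*r if False else d/max(r,1e-9)*np.sin(r)),np.cos(r)])
    H=c['hand_eye'];T=rot(o['eef_rot'])
    return T@H[:3,3]+o['eef_pos'],T@H[:3,:3]@v
def onplane(n,uv,z,o=None):
    p,d=ray(n,uv,o); return p+d*(z-p[2])/d[2]
def blobs(img,lo,hi,amin=15):
    h=cv2.cvtColor(img,cv2.COLOR_RGB2HSV); m=cv2.inRange(h,lo,hi)
    k,l,s,c=cv2.connectedComponentsWithStats(m)
    return [(s[i,4],c[i].round(1),s[i,:4]) for i in range(1,k) if s[i,4]>=amin]
YEL=((18,120,80),(35,255,255));RED=((0,150,70),(8,255,255))
E
sed -i 's/\*(d\*np.sinc.*if False else d\/max(r,1e-9)\*np.sin(r))/*(d\/max(r,1e-9)*np.sin(r))/' h.py
python3 - <<'E'
from h import *
k=onplane('top',(262.3,186.3),140);print(k)
yaw=-2.196
# put the camera over the knob: camera sits +79 in tool x, tilted toward -x; tool x = box x direction options
from bench import *
for ty in (yaw+np.pi,yaw,yaw+np.pi/2,yaw-np.pi/2):
    q=ik([k[0],k[1],330],[np.pi,0,ty]);print(ty,q)
E
```

```text
[575.2812513   20.06548355 140.        ]
0.9455926535897929 [-0.19222574  0.07838866  0.25148355  1.74389121  0.          2.00377426]
-2.196 [-0.19222574  0.07838866  0.25148355  1.74389121  0.         -1.13781839]
-0.6252036732051036 [-0.19222574  0.07838866  0.25148355  1.74389121  0.         -2.70861472]
-3.7667963267948967 [-0.19222574  0.07838866  0.25148355  1.74389121  0.          0.43297794]
```

Run:
```python
from h import *
grip(0.0)
movep([575,20,330],[np.pi,0,0.9456]); pause(.3)
o=get_obs();im=capture('wrist');cv2.imwrite('pics/w1.png',im[:,:,::-1]);np.save('w1.npy',im)
import pickle;pickle.dump(o,open('w1.pkl','wb'))
print(o['t'],o['eef_pos'],o['eef_rot'],o['contact_force'],o['width'])
print(blobs(im,*YEL,80));print(blobs(im,*RED,80))
```

```text
3.4667 [574.97432001  20.36897459 329.98025287] [-3.14155136e+00 -6.18532537e-06  9.46240399e-01] [ 0.73250852 -0.47189986 -0.69977595] 1.2614532005101229e-05
[(np.int32(1050), array([308. , 106.6]), array([291,  91,  35,  32], dtype=int32)), (np.int32(749), array([204.1, 212.9]), array([190, 196,  29,  36], dtype=int32)), (np.int32(791), array([304., 213.]), array([289, 197,  32,  34], dtype=int32))]
[(np.int32(1500), array([268.5,  25.1]), array([247,   3,  44,  45], dtype=int32)), (np.int32(859), array([199.8, 106.2]), array([186,  91,  29,  31], dtype=int32)), (np.int32(150), array([353.9, 172.9]), array([347, 164,  22,  25], dtype=int32)), (np.int32(272), array([474. , 361.7]), array([441, 337,  65,  47], dtype=int32))]
```

View pics/w1.png

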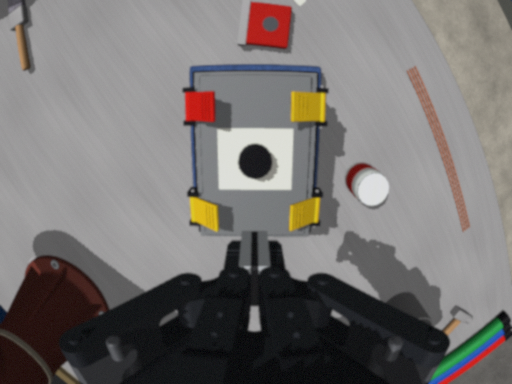

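The wrist view shows the knob at (255,161), red at (200,106), d at (308,106), b at (204,213) and c at (304,213). Next I'll fit the box pose from the hinge ends and the knob.

Run:
```python
from h import *
import pickle
im=np.load('w1.npy');o=pickle.load(open('w1.pkl','rb'))
m=(im.max(2)<60).astype('uint8');m[:135]=0;m[186:]=0;m[:,:230]=0;m[:,282:]=0
k,l,s,c=cv2.connectedComponentsWithStats(m);i=1+s[1:,4].argmax();print(s[i],c[i])
K=onplane('wrist',c[i],142,o)
px={'a':(186,106.2),'b':(190,208.5),'d':(326,106.4),'c':(321,209)}
P={n:onplane('wrist',p,123,o) for n,p in px.items()}
ya=[np.arctan2(*(P[q]-P[p])[1::-1]) for p,q in(('a','b'),('d','c'))]
print('knob',K,'yaw',ya,'mid',sum(P.values())/4)
yaw=np.mean(ya)
for n in P: print(n,rot([0,0,yaw]).T@(P[n]-K))
# two-view height check
p,d=ray('wrist',c[i],o);
```

```text
[240 145  31  33 803] [255.04732254 161.0747198 ]
knob [578.67504808  23.62606228 142.        ] yaw [np.float64(-2.2111715125168585), np.float64(-2.188261265885618)] mid [578.62913477  21.7893557  123.        ]
a [-62.88741948 -81.63951199 -19.        ]
b [ 66.09495654 -83.11708564 -19.        ]
d [-63.41621116  83.72225885 -19.        ]
c [ 66.25782075  85.20775585 -19.        ]
```

```bash
cat >> h.py <<'E'
C=np.array([578.4,22.8]);YAW=-2.200;TY=YAW+np.pi
def w(x,y): return C+rot([0,0,YAW])[:2,:2]@[x,y]
def press(x,y,z0,zmin,fstop,step=1.0,rate=15):
    p=w(x,y)
    move_linear([*p,z0],rate=120); pause(.15)
    b=np.mean([get_obs()['contact_force'][2] for _ in range(3)]); z=z0; log=[]
    while z>zmin:
        z-=step; move_linear([*p,z],rate=rate); o=get_obs(); f=o['contact_force'][2]-b
        log.append((round(o['eef_pos'][2],1),round(float(f),1)))
        if f>fstop: break
    print(log,'lat',o['contact_force'].round(1),'t',o['t'])
    return z
E
python3 - <<'E'
from h import *
print(get_obs()['t'])
movep([*w(0,0),175],[np.pi,0,TY])
press(0,0,158,110,17.5)
move_linear([*w(0,0),195],rate=120)
print(get_obs()['t'])
E
```

```text
3.5167
[(np.float64(157.2), 0.2), (np.float64(155.9), 1.1), (np.float64(154.9), 0.8), (np.float64(153.9), 0.2), (np.float64(152.9), 0.2), (np.float64(151.9), 0.1), (np.float64(150.9), 0.1), (np.float64(149.9), 1.0), (np.float64(148.9), -0.1), (np.float64(147.9), 0.9), (np.float64(146.9), 0.1), (np.float64(145.9), 0.6), (np.float64(144.9), -0.3), (np.float64(143.9), 1.1), (np.float64(142.9), 0.5), (np.float64(141.9), 1.0), (np.float64(140.9), 0.8), (np.float64(139.9), 0.5), (np.float64(139.1), 2.5), (np.float64(138.1), 2.9), (np.float64(137.0), 3.5), (np.float64(136.0), 4.0), (np.float64(135.2), 5.7), (np.float64(134.4), 6.6), (np.float64(133.5), 8.2), (np.float64(132.6), 7.6), (np.float64(131.6), 7.9), (np.float64(130.6), 9.2), (np.float64(129.6), 7.9), (np.float64(128.6), 9.1), (np.float64(127.6), 9.0), (np.float64(126.6), 8.1), (np.float64(125.8), 9.4), (np.float64(125.0), 11.2), (np.float64(124.2), 12.3), (np.float64(123.4), 14.2), (np.float64(122.6), 15.8), (np.float64(121.9), 17.2), (np.float64(121.1), 19.1)] lat [-5.5  0.4 18.5] t 14.375
15.1583
```

```bash
cat >> h.py <<'E'
def clip(x,y):
    p=w(x,y); move_linear([*p,190],rate=200)
    move_linear([*p,160],rate=120)
    for z in(145,130):
        move_linear([*p,z],rate=60); o=get_obs(); print(z,o['contact_force'].round(1))
        if o['contact_force'][2]>10: raise SystemExit('early contact')
    z=130
    log=[]
    while z>105:
        z-=1; move_linear([*p,z],rate=25); o=get_obs(); f=o['contact_force'][2]
        log.append((float(round(o['eef_pos'][2],1)),float(round(f,1))))
        if f>17: break
    print(log,o['contact_force'].round(1),o['t'])
    move_linear([*p,190],rate=200)
E
python3 - <<'E'
from h import *
clip(-65,-50.5)
o=get_obs();print(o['t'],o['contact_force'])
pause(.2);cv2.imwrite('pics/t2.png',cv2.resize(capture('top')[120:250,190:340],None,fx=4,fy=4,interpolation=cv2.INTER_CUBIC)[:,:,::-1])
E
```

```text
145 [-0.5 -0.2  0.5]
130 [-0.1 -0.6  0.1]
[(129.1, 0.2), (128.0, 0.5), (126.9, 0.3), (125.9, 0.3), (125.0, -0.0), (124.1, 1.0), (123.1, 2.7), (122.2, 3.3), (121.1, 3.9), (120.0, 3.5), (118.4, 2.7), (117.8, 2.4), (117.0, 4.6), (116.2, 6.6), (115.4, 8.6), (114.6, 7.5), (113.8, 9.6), (113.0, 11.9), (112.2, 12.7), (111.5, 14.6), (110.6, 16.0), (109.9, 17.2)] [-7.1  3.  17.2] 22.4167
22.975 [ 0.18545265 -0.25997124 -0.50196318]
```

The force peaked, dropped off, then rose along the foam's stiffness, and the press ended at the shut height. I'll confirm with the wrist camera before the next clip.

Run:
```python
from h import *
move_linear([*w(0,0),215],rate=250);pause(.1)
o=get_obs();cv2.imwrite('pics/w3.png',capture('wrist')[:,:,::-1]);print(o['t'])
```

```text
23.8167
```

View pics/w3.png

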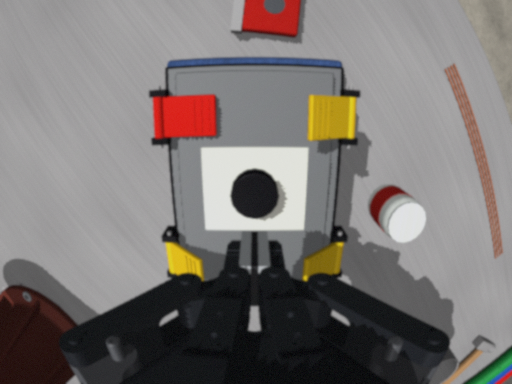

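The red clip lies flat, spanning (153–215, 117), and the other three are still up. The next clip is c, then b and d.

Run:
```python
from h import *
clip(65,50.5);clip(65,-50.5);clip(-65,50.5)
move_linear([*w(0,0),330],rate=250);pause(.1)
o=get_obs();cv2.imwrite('pics/w4.png',capture('wrist')[:,:,::-1]);print(o['t'])
```

```text
145 [-0.2 -0.1  0.4]
130 [ 0.7 -0.8  0.6]
[(129.2, 0.5), (128.0, 0.4), (126.9, -0.4), (125.9, -0.5), (124.9, 0.3), (124.0, 1.0), (123.1, 2.2), (122.1, 2.6), (121.1, 4.8), (120.0, 5.0), (118.6, 0.1), (118.0, 2.8), (117.2, 4.8), (116.3, 6.4), (115.5, 6.9), (114.7, 8.8), (113.9, 9.9), (113.2, 11.2), (112.4, 13.1), (111.6, 13.9), (110.8, 15.1), (110.0, 16.6), (109.3, 18.0)] [-6.3 -0.3 18. ] 31.4
145 [-0.  -0.4  0.3]
130 [-0.1  0.5  0.1]
[(129.1, 0.8), (128.0, 0.5), (126.9, 0.9), (125.9, 0.0), (125.0, 0.6), (124.1, 1.6), (123.1, 3.3), (122.1, 2.9), (121.1, 4.3), (120.2, 5.1), (118.4, 1.3), (117.8, 3.3), (116.9, 4.7), (116.1, 6.4), (115.2, 8.2), (114.4, 9.0), (113.6, 10.9), (112.8, 12.4), (112.0, 13.9), (111.2, 15.7), (110.3, 16.6), (109.5, 18.3)] [-10.1   1.5  18.3] 39.325
145 [-0.   0.3  0.1]
130 [ 0.1  0.2 -0.3]
[(129.2, 0.9), (128.0, 0.0), (126.9, -0.4), (125.9, 0.3), (125.0, -0.1), (124.0, 1.6), (123.1, 1.8), (122.1, 3.2), (121.1, 5.1), (119.9, 4.6), (118.5, 1.8), (118.0, 2.9), (117.2, 3.9), (116.4, 5.4), (115.6, 7.4), (114.9, 7.8), (114.1, 9.7), (113.3, 11.5), (112.5, 13.1), (111.8, 13.8), (111.1, 14.6), (110.3, 16.1), (109.5, 17.9)] [-5.5 -0.4 17.9] 47.8083
49.275
```

View pics/w4.png

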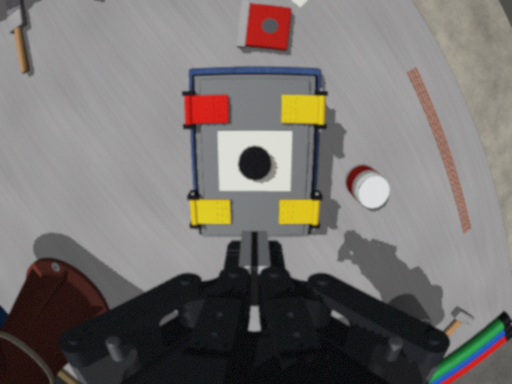

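All four clips lie flat: red (208,109), d (303,109), b (211,212) and c (299,212). The tin and magnet have not moved.

```bash
python3 -c "from bench import *;print(hand_in())"
```

```text
the job is handed in; nothing more can be done
None
```

The lid was pushed home first, then the clips were snapped shut in the order red, c, b, d; every press stopped at about 19 N measured or less, the tin and magnet beside the box looked unmoved in the last picture, and I handed the job in at about 49 s.

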